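Unlock the slide scanner and load its carrier

TASK

The slide scanner's transport lock is on: its knob has a left-hand thread, so loosen it by turning it clockwise (seen from above) about a quarter turn, until the stop arm stands right out of the carrier's path and stays there. Then push the flat slide carrier along the loading deck and over the raised lip, so that it drops flat into the pocket under the scanning head. Slide the carrier rather than lift it off the deck, tilt the tool so as not to bump the head, and leave the jar, cup and tube rack where they stand.

Things in the scene. Friction and masses are not known exactly. Their poses are not given: they have to be found in the camera images.
- scanner: Fixed slide scanner, aluminium deck 370 mm long. Origin on the worktop under the lip's pocket side, on the centre line; z up, x the direction of pushing, y left of it. In this frame (mm): loading deck x -245 to -21, y -80 to 80, top z 16; ramp from x -21 up to the lip, top z 20, x -8 to 0; then the pocket.
- pocket (a point): Centre of the pocket floor, axes as the scanner's; in its frame (mm) x 41, y 0, z 12. Pocket x 0 to 82, y -59 to 59, floor z 12, grey walls with tops at z 34 on its far side and flanks; guide rails as high flare from y +-59 at x -8 to y +-75 at x -52. The seated carrier's origin lies here within 5 mm.
- scanner_head: White head over the pocket, fixed; origin and axes as scanner. In mm: x -5 to 126, y -50 to 50, z 122 to 178; 42 mm lens barrel below it at x 42 down to z 110; column to the deck x 94 to 126. An upright tool would meet its front before the carrier is home; one leaning 25 to 45 degrees, tips towards +x, passes.
- lock (a joint): Lock angle (rad): knob and steel stop arm turn together about the vertical at x -68, y 84 mm of the scanner. 0 = arm points across the deck (scanner -y); grows clockwise from above to a hard stop at 1.6 (arm beside the deck, pointing to -x). Arm reaches 60 mm from the axis, 12 wide, z 18 to 32 mm. Starts 0 to 0.25, barring the way; stays where left (friction 0.08 N m).
- lock_grip (a point): Grip point of the lock's black knob, on its axis, 58 mm above the worktop. The grip is an upright bar 48 mm long, 14 mm wide, z 44 to 70 mm, in line with the stop arm, on a disc of 48 mm diameter (top z 45). y is along the bar (the arm points to -y), z up.
- carrier: Loose flat grey slide carrier, 76 (x) x 110 (y) x 20 (z) mm, about 0.2 kg, two glass slides in its top. Origin at the centre of its underside, z up. It lies on the loading deck short of the arm, centre 175 to 195 mm before the scanner's origin and within 15 mm of the centre line, x axis within 0.2 rad of the scanner's.
- stain_jar: Bystander: lidded stain jar, 56 mm diameter, 115 mm tall, origin under its centre.
- specimen_cup_a: Bystander: screw-lid specimen cup, 60 mm diameter, 64 mm tall, origin under its centre.
- tube_rack: Bystander: empty tube rack, 48 x 139 x 66 mm (y its length), origin under its centre.

How it is judged:
By the outcome, as a careful person would: the job done as asked, in the order asked, and still so for the second after the job is handed in, with the robot touching nothing.
It also fails if it takes over 61 s, if anything falls off the work surface, if the arm or the gripper's body presses on something with over 40 N, if the wrist force passes 120 N, or if a joint passes its speed limit or range.

ROBOT

A 6-joint arm with a two-finger parallel gripper is mounted at the origin on a cart in front of the work surface, level with it; the furniture and walls round the work are solid. World frame = base frame: x ahead of the robot, y to its left, z up, the work surface at z = 0. Lengths are in mm, angles in degrees, forces in N, time in s.
With the tool pointing down it reaches from about 325 to 900 mm from the base axis. Payload 6.1 kg.
Tool frame: the origin (TCP) lies midway between the tips of the shut fingers; the grasp point (between the pads) lies 19 mm behind it; z points along the fingers, y is the direction in which the jaws open and shut (so a half turn about z gives the same grasp; the last joint's range is limited). The gripper opens to 87 mm and grips with 3 to 60 N. Pads are 19 mm wide; open, the fingers measure 117 mm over their backs; the gripper's body (75 mm by 190 mm) begins 51 mm behind the grasp point.
Start: joints at [-83.944, 12.628, 87.462, -0, 79.91, -7.225], TCP at [143.574, -608.278, 222.538] pointing down, gripper open.
Joint ranges: [-170.65, 170.65], [-52.31, 119.04], [5.05, 147.46], [-71.25, 251.25], [11.57, 151.72], [-153.62, 153.62]. Speed limits (degrees/s): [147.25, 147.25, 172.46, 180, 180, 180].

INTERFACE

Orientations are given as [roll, pitch, yaw] about the fixed x, y, z axes, in that order (R = Rz(yaw) Ry(pitch) Rx(roll)).
In Python, from plant import manip gives the robot as it stands. The module is installed in compiled form; this text tells all that it offers.
- The arm moves only by the tool servo_tool, never from a script. Its argument "steps" is a list of rows, each a list of 7 numbers: the shift along the tool's x, y, z each as a share of 0.025 m, from -1 to 1, then the turn, a rotation vector about the tool's x, y, z each as a share of 6 degrees, from -1 to 1, then the opening, from 0 (shut) to 1 (fully open). A call has exactly 10 rows; each row shifts and turns the pose as measured when the row begins, along the tool's axes as they then stand; what a row does not reach is not made up. A row lasts 1/12 s, in which the tool goes at most 41.7 mm and 7.16 degrees, less where a joint would pass 70% of its speed; a pose out of reach is approached as far as the arm can. A call with a number of a shift or a turn outside -1 to 1 is refused whole. A call with a gripper value outside its range is refused whole. The fingers move at their own pace and stop on an object; the grip force is fixed at half the most. Time passes only in rows, so rows that do not move let the fingers close, or fill a call up. It gives the time, the measured TCP pose, the force and the opening at its end, in the units of the state.
- manip.get_state(): the state, without advancing time (a new reading comes with each control period).
- manip.get_image(name): name is "scene" or "top" or "wrist"; returns a dict with "img" (400x640x3 uint8, red, green, blue), "depth" (400x640 float32, mm along the optical axis (not along the pixel's ray), 0 where there is no reading), "intrinsics" (3x3 intrinsics, pixels), "xyz" and "attitude" of the camera in the world. Camera axes: x right, y down, z forward; pixel columns grow to the right and rows downward; lengths in mm; the calibration is good to about 2 mm. A picture is of the moment at which its call begins.
- manip.job_done(): hands the job in, once; it reports no verdict.
Trained networks look in the newest picture that a camera, given by its name, has taken for a name from the list of things; names that differ only in an ending like _2 or _b are one class to them, and where a whole thing is asked for, a point or a joint stands for the part that bears it (a point fixed in the world has none). Each returns a list of dicts, best first, with "conf" (0 to 1); they miss things now and then, are a little off and sometimes report something else, mostly with a low value. They report only what shows in the picture. A call takes as long as a camera call.
- manip.spot_in(query, camera): "centre" ([x, y, z] in mm, in world coordinates, good to about 4 mm: the middle of the surface that is visible of it).
- manip.outline_of(query, camera): "region" (400x640 bool, what is visible of it).
The state is a dict: "time": time; "qpos": joint angles; "joint_velocities": joint speeds; "joint_efforts": joint torques, N m; "position": TCP position; "tcp_rot": TCP orientation; "wrist_force": force on the tool from outside, world axes, zero at the start; "wrist_torque": the same for the moment, N m; "opening": opening from 0.0 (shut) to 1.0 (fully open).
Only numpy, scipy, OpenCV 4.12 (cv2) and the standard library are available. Lean on these libraries where they do the work, as an engineer would, in place of code of your own. Each camera call takes 0.05 s, during which the arm holds its last target.

## Working session

There is one attempt and no reset: what is moved stays moved. The work goes in short steps, Python scripts to look and compute and a tool call to move; the robot and the scene stay as the last step left them, time stands still between calls to the robot, and variables do not carry over. Pictures are saved under pics/ and viewed, and the job is handed in when it is done.

Besides the shell and the picture viewer there is one more tool, called as name(argument=value, ...), one argument or row to a line, values as JSON. servo_tool: Moves the arm, as the interface text tells. Shift numbers are shares of 0.025 m and turn numbers shares of 6 degrees, none past 1 either way. Its arguments: {"type":"object","properties":{"steps":{"type":"array","items":{"type":"array","items":{"type":"number","minimum":-1,"maximum":1}}}},"required":["steps"]}

```bash
mkdir -p pics; cat > h.py <<'E'
import numpy as np, cv2
from scipy.spatial.transform import Rotation as R
from plant import manip
def shot(cam,name):
    d=manip.get_image(cam); cv2.imwrite(f'pics/{name}.png',d['img'][:,:,::-1]); return d
def cloud(d):
    z=d['depth'];K=np.array(d['intrinsics']);v,u=np.indices(z.shape)
    p=np.stack([(u-K[0,2])/K[0,0]*z,(v-K[1,2])/K[1,1]*z,z],-1)
    return p@rot(d['attitude']).T+np.array(d['xyz'])
def rot(a):
    a=np.array(a)
    return a if a.shape==(3,3) else R.from_euler('xyz',a,degrees=True).as_matrix()
E
python3 - <<'E'
from h import *
for c in ['scene','top']:
    d=shot(c,c+'0'); np.savez(c+'0.npz',**d); print(c,d['xyz'],d['attitude'])
    for q in ['scanner','lock','lock_grip','carrier','scanner_head','stain_jar','specimen_cup_a','tube_rack']:
        print(q,[(np.round(r['centre'],0).tolist(),round(r['conf'],2)) for r in manip.spot_in(q,c)][:2])
print(manip.get_state())
E
```

```text
scene [  43.69394642 -583.69279651 1318.54976535] [-148.23301821    0.55621872  -40.03626221]
scanner [([564.0, 55.0, 12.0], 0.55)]
lock [([498.0, 4.0, 39.0], 0.48)]
lock_grip [([564.0, 56.0, 12.0], 0.73), ([408.0, -374.0, 65.0], 0.56)]
carrier [([557.0, -130.0, 37.0], 0.62)]
scanner_head [([572.0, 112.0, 176.0], 0.76)]
stain_jar []
specimen_cup_a [([413.0, -376.0, 64.0], 0.83)]
tube_rack [([484.0, 403.0, 50.0], 0.96), ([557.0, -133.0, 36.0], 0.44)]
top [  53.90471331  136.73130027 1307.87866496] [-159.21956896   -0.32871456 -103.34326372]
scanner [([560.0, 53.0, 16.0], 0.87)]
lock []
lock_grip [([494.0, 5.0, 47.0], 0.56), ([558.0, 55.0, 16.0], 0.33)]
carrier [([554.0, -124.0, 40.0], 0.81)]
scanner_head [([573.0, 129.0, 175.0], 0.65)]
stain_jar [([599.0, 360.0, 98.0], 0.96)]
specimen_cup_a []
tube_rack [([483.0, 410.0, 34.0], 0.94)]
{'time': 0.9, 'qpos': array([-8.39464498e+01,  1.26262314e+01,  8.74615490e+01,  1.51692501e-03,
        7.99111686e+01, -7.22494485e+00]), 'joint_velocities': array([-0.06669706,  0.07930838,  0.0142394 , -0.0353488 , -0.02386558,
        0.06444657]), 'joint_efforts': array([-1.32377590e-03, -4.94558465e+01, -3.87713277e+01,  6.98285736e-02,
        4.66376182e-02,  4.15386125e-07]), 'position': array([ 143.55794015, -608.2852043 ,  222.56090972]), 'tcp_rot': array([ 1.79998770e+02, -1.34944898e-03,  1.32782294e+01]), 'wrist_force': array([ 0.09219737,  0.7930995 , -0.06225691]), 'wrist_torque': array([ 0.01163554, -0.07048577, -0.00179046]), 'opening': 0.9994822311839051}
```

View pics/scene0.png

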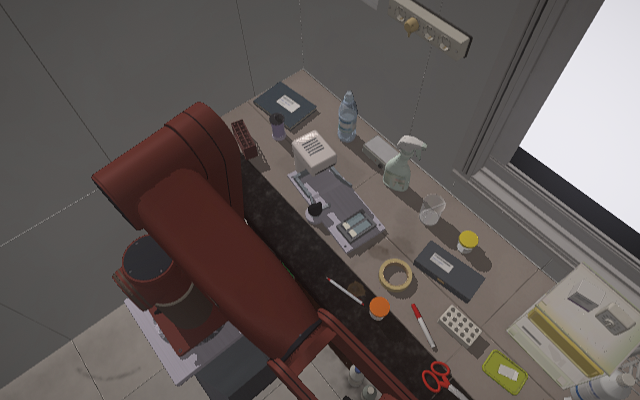

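View pics/top0.png

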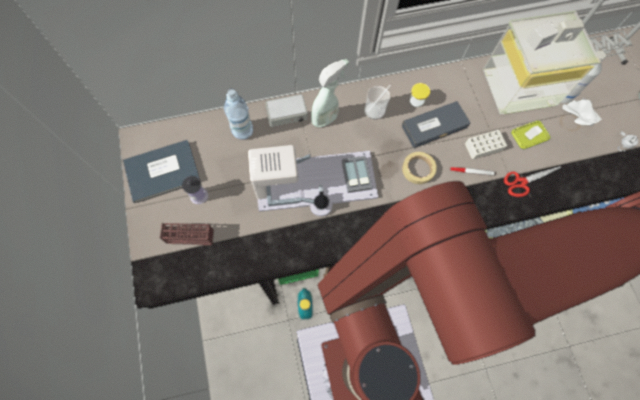

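```bash
python3 - <<'E'
from h import *
for c in ['scene','top']:
    d=dict(np.load(c+'0.npz')); P=cloud(d)
    for nm,lo,hi,x0,x1,y0,y1 in [('head',168,188,480,680,20,260),('deck',10,22,440,680,-260,250),('car',30,42,500,640,-210,-50),('knob',60,76,460,540,-40,50),('wall',29,38,470,650,20,260)]:
        m=(P[...,2]>lo)&(P[...,2]<hi)&(P[...,0]>x0)&(P[...,0]<x1)&(P[...,1]>y0)&(P[...,1]<y1)
        q=P[m]
        if len(q)<5: print(c,nm,len(q));continue
        r=cv2.minAreaRect(q[:,:2].astype(np.float32))
        print(c,nm,len(q),'z',np.median(q[:,2]).round(1),'rect',np.round(r[0],1),np.round(r[1],1),round(r[2],1))
    s=d['img'];K=d['intrinsics']
    m=(P[...,0]>430)&(P[...,0]<680)&(P[...,1]>-230)&(P[...,1]<260)&(P[...,2]<200)
    v,u=np.where(m); 
    a,b,e,f=v.min(),v.max(),u.min(),u.max(); k=min(800/(f-e),600/(b-a)); print(a,e,k)
    cv2.imwrite(f'pics/{c}0z.png',cv2.resize(s[a:b,e:f,::-1],None,fx=k,fy=k,interpolation=cv2.INTER_CUBIC))
E
```

```text
scene head 992 z 177.7 rect [587.7 120.5] [133.3 100.1] 83.5
scene deck 2559 z 15.7 rect [557.    2.7] [370.2 198.8] 83.4
scene car 683 z 36.7 rect [ 559.9 -126.4] [ 79.2 112.1] 86.3
scene knob 70 z 68.3 rect [490.7   2.1] [17.4 47.5] 82.4
scene wall 198 z 33.6 rect [579.  106.4] [157.3 146.3] 87.3
131 258 4.166666666666667
top head 1512 z 175.7 rect [588.1 122.6] [131.1 100. ] 83.9
top deck 2814 z 14.1 rect [556.7   4.8] [369.6 200. ] 83.3
top car 781 z 34.7 rect [ 559.1 -125.7] [ 76.7 111.4] 85.6
top knob 72 z 67.0 rect [490.5   5.5] [11.9 47. ] 76.3
top wall 221 z 32.4 rect [562.  105.4] [174.7 168.6] 0.0
138 230 4.109589041095891
```

The scene picture shows the scanner at about (330,200), the knob at (315,212), the carrier at (357,225) and the cup at (378,308). In the top view the jar is at (193,188) and the rack at (187,233). The depth fits for head, deck, knob and carrier agree with the given sizes and put the scanner origin near (581,61.5), with its x axis at 83.5°. I'll check the zoom, then plan the approach.

View pics/scene0z.png

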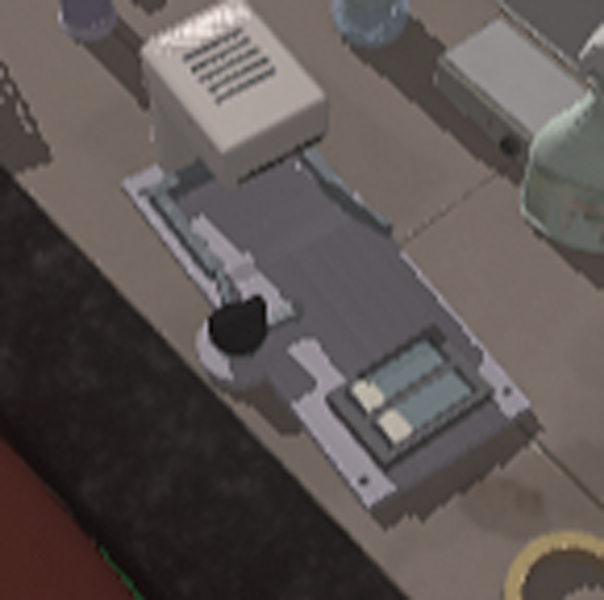

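```bash
cat >> h.py <<'E'
O=np.array([581.2,61.5,0]); A=83.5
Rs=R.from_euler('z',A,degrees=True)
def S2W(p): return Rs.apply(p)+O
def W2S(p): return Rs.inv().apply(np.asarray(p)-O)
def ori(tilt): return Rs*R.from_euler('x',180,degrees=True)*R.from_euler('y',tilt,degrees=True)
def plan(target,tilt=0,n=10,sp=1.0,g=1,tr=1.0):
    s=manip.get_state(); p=np.array(s['position']); q=R.from_euler('xyz',s['tcp_rot'],degrees=True)
    T=S2W(target); Q=ori(tilt); rows=[]
    for i in range(n):
        d=q.inv().apply(T-p)/25; m=max(abs(d).max(),np.linalg.norm(d)/1.4)
        d=d/max(1,m/sp)
        w=np.degrees((q.inv()*Q).as_rotvec())/6; w=w/max(1,abs(w).max()/tr)
        d=np.round(d,2);w=np.round(w,2); rows.append([float(x)+0.0 for x in d]+[float(x)+0.0 for x in w]+[g])
        p=p+q.apply(d*25); q=q*R.from_rotvec(np.radians(w*6))
    print(rows); print('end',W2S(p).round(1),'left deg',np.degrees((q.inv()*Q).magnitude()).round(1))
def st():
    s=manip.get_state(); q=R.from_euler('xyz',s['tcp_rot'],degrees=True)
    print('t',round(s['time'],2),'S',W2S(s['position']).round(1),'err rpy',(ori(0).inv()*q).as_euler('xyz',degrees=True).round(1),'F',Rs.inv().apply(s['wrist_force']).round(1),'op',round(s['opening'],2),'q',np.round(s['qpos'],0))
E
python3 - <<'E'
from h import *
st(); print(S2W([-68,84,0]),S2W([60.5,0,0]),W2S([559.3,-126,0]))
plan([-45,36,170],0,n=32)
E
```

```text
t 0.9 S [-715.   359.   222.6] err rpy [-0.   0.  70.2] F [ 0.8 -0.  -0.1] op 1.0 q [-84.  13.  87.   0.  80.  -7.]
[490.04214559   3.44618377   0.        ] [588.04879443 121.61109727   0.        ] [-188.77387332    0.53362106    0.        ]
[[1.0, -0.98, 0.1, 0.0, 0.0, -1.0, 1], [1.0, -0.8, 0.09, 0.0, 0.0, -1.0, 1], [1.0, -0.64, 0.08, 0.0, 0.0, -1.0, 1], [1.0, -0.5, 0.08, 0.0, 0.0, -1.0, 1], [1.0, -0.37, 0.08, 0.0, 0.0, -1.0, 1], [1.0, -0.26, 0.07, 0.0, 0.0, -1.0, 1], [1.0, -0.15, 0.07, 0.0, 0.0, -1.0, 1], [1.0, -0.04, 0.07, 0.0, 0.0, -1.0, 1], [1.0, 0.06, 0.07, 0.0, 0.0, -1.0, 1], [1.0, 0.17, 0.07, 0.0, 0.0, -1.0, 1], [1.0, 0.28, 0.07, 0.0, 0.0, -1.0, 1], [1.0, 0.39, 0.08, 0.0, 0.0, -0.7, 1], [1.0, 0.48, 0.08, 0.0, 0.0, 0.0, 1], [1.0, 0.48, 0.08, 0.0, 0.0, 0.0, 1], [1.0, 0.48, 0.08, 0.0, 0.0, 0.0, 1], [1.0, 0.48, 0.08, 0.0, 0.0, 0.0, 1], [1.0, 0.48, 0.08, 0.0, 0.0, 0.0, 1], [1.0, 0.48, 0.08, 0.0, 0.0, 0.0, 1], [1.0, 0.48, 0.08, 0.0, 0.0, 0.0, 1], [1.0, 0.48, 0.08, 0.0, 0.0, 0.0, 1], [1.0, 0.48, 0.08, 0.0, 0.0, 0.0, 1], [1.0, 0.48, 0.08, 0.0, 0.0, 0.0, 1], [1.0, 0.49, 0.08, 0.0, 0.0, 0.0, 1], [1.0, 0.48, 0.08, 0.0, 0.0, 0.0, 1], [1.0, 0.49, 0.07, 0.0, 0.0, 0.0, 1], [1.0, 0.48, 0.08, 0.0, 0.0, 0.0, 1], [0.89, 0.43, 0.06, 0.0, 0.0, 0.0, 1], [0.0, 0.0, 0.0, 0.0, 0.0, 0.0, 1], [0.0, 0.0, 0.0, 0.0, 0.0, 0.0, 1], [0.0, 0.0, 0.0, 0.0, 0.0, 0.0, 1], [0.0, 0.0, 0.0, 0.0, 0.0, 0.0, 1], [0.0, 0.0, 0.0, 0.0, 0.0, 0.0, 1]]
end [-45.   36.1 170.1] left deg 0.0
```

servo_tool(
  steps=[
    [1, -0.95, 0, 0, 0, -1, 0],
    [1, -0.8, 0, 0, 0, -1, 0],
    [1, -0.65, 0, 0, 0, -1, 0],
    [1, -0.5, 0, 0, 0, -1, 0],
    [1, -0.35, 0, 0, 0, -1, 0],
    [1, -0.25, 0, 0, 0, -1, 0],
    [1, -0.15, 0, 0, 0, -1, 0],
    [1, -0.05, 0, 0, 0, -1, 0],
    [1, 0.05, 0, 0, 0, -1, 0],
    [1, 0.15, 0, 0, 0, -1, 0],
  ],
)

```text
time: 1.73
position: [289.9, -365.6, 221.2]
tcp_rot: [180.0, 0.1, 75.5]
wrist_force: [0.8, -0.4, 0.5]
opening: 0.327
```

```bash
python3 - <<'E'
from h import *
st(); plan([-45,36,170],0,n=20,g=0)
E
```

```text
t 1.73 S [-457.4  241.   221.2] err rpy [-0.  -0.1  8. ] F [-0.3 -0.8  0.5] op 0.33 q [-61. -10. 110.  -0.  79. -47.]
[[1.0, 0.33, 0.12, 0.0, 0.02, -1.0, 0], [1.0, 0.46, 0.12, 0.01, 0.0, -0.33, 0], [1.0, 0.5, 0.12, 0.0, 0.0, 0.0, 0], [1.0, 0.5, 0.12, 0.0, 0.0, 0.0, 0], [1.0, 0.5, 0.12, 0.0, 0.0, 0.0, 0], [1.0, 0.5, 0.12, 0.0, 0.0, 0.0, 0], [1.0, 0.5, 0.12, 0.0, 0.0, 0.0, 0], [1.0, 0.5, 0.13, 0.0, 0.0, 0.0, 0], [1.0, 0.5, 0.12, 0.0, 0.0, 0.0, 0], [1.0, 0.5, 0.13, 0.0, 0.0, 0.0, 0], [1.0, 0.49, 0.12, 0.0, 0.0, 0.0, 0], [1.0, 0.5, 0.13, 0.0, 0.0, 0.0, 0], [1.0, 0.49, 0.12, 0.0, 0.0, 0.0, 0], [1.0, 0.5, 0.13, 0.0, 0.0, 0.0, 0], [1.0, 0.49, 0.12, 0.0, 0.0, 0.0, 0], [1.0, 0.5, 0.13, 0.0, 0.0, 0.0, 0], [0.57, 0.28, 0.07, 0.0, 0.0, 0.0, 0], [0.0, 0.0, 0.0, 0.0, 0.0, 0.0, 0], [0.0, 0.0, 0.0, 0.0, 0.0, 0.0, 0], [0.0, 0.0, 0.0, 0.0, 0.0, 0.0, 0]]
end [-44.9  35.9 170. ] left deg 0.0
```

servo_tool(
  steps=[
    [1, 0.33, 0, 0, 0, -1, 0],
    [1, 0.46, 0, 0, 0, -0.33, 0],
    [1, 0.5, 0, 0, 0, 0, 0],
    [1, 0.5, 0, 0, 0, 0, 0],
    [1, 0.5, 0, 0, 0, 0, 0],
    [1, 0.5, 0, 0, 0, 0, 0],
    [1, 0.5, 0, 0, 0, 0, 0],
    [1, 0.5, 0, 0, 0, 0, 0],
    [1, 0.5, 0, 0, 0, 0, 0],
    [1, 0.5, 0, 0, 0, 0, 0],
  ],
)

```text
time: 2.57
position: [444.3, -119.6, 223.4]
tcp_rot: [179.6, 0.4, 84.2]
wrist_force: [-0.1, -0.3, -1.3]
opening: 0.01
```

```bash
python3 - <<'E'
from h import *
st(); plan([-45,36,170],0,n=10,g=0)
for c in ['scene','wrist','top']: np.savez(c+'1.npz',**shot(c,c+'1'))
E
```

```text
t 2.57 S [-195.5  115.5  223.4] err rpy [-0.4 -0.4 -0.7] F [-0.3  0.  -1.3] op 0.01 q [-25. -11. 111.  -0.  79. -19.]
[[1.0, 0.54, 0.35, 0.07, 0.07, 0.11, 0], [1.0, 0.53, 0.36, 0.0, 0.0, 0.0, 0], [1.0, 0.53, 0.35, 0.0, 0.0, 0.0, 0], [1.0, 0.53, 0.36, 0.0, 0.0, 0.0, 0], [1.0, 0.53, 0.35, 0.0, 0.0, 0.0, 0], [1.0, 0.53, 0.36, 0.0, 0.0, 0.0, 0], [0.01, 0.0, 0.0, 0.0, 0.0, 0.0, 0], [0.0, 0.0, 0.0, 0.0, 0.0, 0.0, 0], [0.0, 0.0, 0.0, 0.0, 0.0, 0.0, 0], [0.0, 0.0, 0.0, 0.0, 0.0, 0.0, 0]]
end [-45.1  36.1 170.1] left deg 0.0
```

```bash
python3 -c "
import cv2,numpy as np
a=cv2.imread('pics/scene1.png')[120:300,180:420];b=cv2.imread('pics/wrist1.png')
cv2.imwrite('pics/s1z.png',cv2.resize(a,(800,600),interpolation=cv2.INTER_CUBIC))"
```

```text
(no output)
```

View pics/s1z.png

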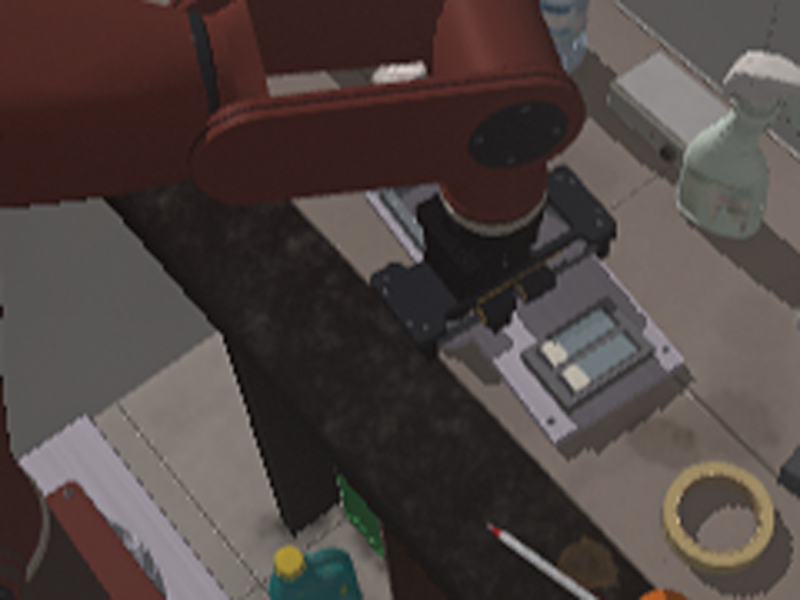

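View pics/wrist1.png

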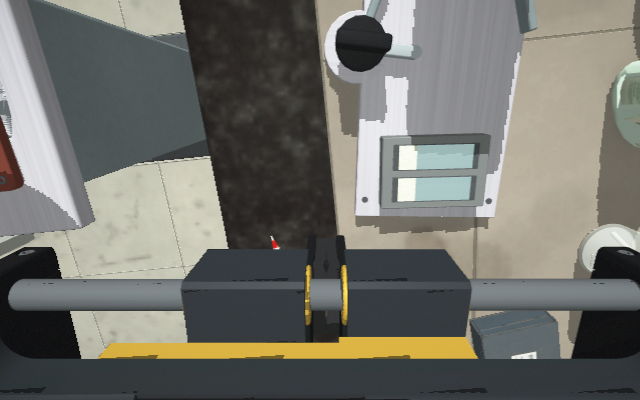

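View pics/top1.png

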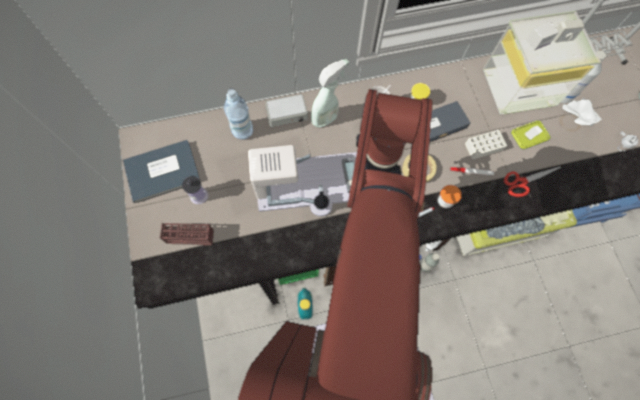

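The zoom shows the gripper as a wide bar along the jaw axis, so ±95 mm across. In the wrist view the stop arm points across the deck at (405,50) and the carrier sits at (437,170). I'll check where the wrist camera is mounted before I move on.

```bash
python3 - <<'E'
from h import *
s=manip.get_state(); q=R.from_euler('xyz',s['tcp_rot'],degrees=True)
d=dict(np.load('wrist1.npz')); print(q.inv().apply(d['xyz']-s['position']), (q.inv().as_matrix()@rot(d['attitude'])).round(2))
P=cloud(d);S=W2S(P.reshape(-1,3)).reshape(P.shape)
for nm,lo,hi,x0,x1,y0,y1 in [('car',30,42,-240,-120,-80,80),('knob',60,76,-110,-30,50,120),('arm',24,38,-125,-40,10,60)]:
    m=(S[...,2]>lo)&(S[...,2]<hi)&(S[...,0]>x0)&(S[...,0]<x1)&(S[...,1]>y0)&(S[...,1]<y1)
    p=S[m]; r=cv2.minAreaRect(p[:,:2].astype(np.float32)); print(nm,len(p),np.median(p[:,2]),r)
# body points from scene
P=cloud(dict(np.load('scene1.npz'))); B=q.inv().apply((P.reshape(-1,3)-s['position']))
m=(abs(B)<[150,150,1]).all(1)|((abs(B[:,0])<120)&(abs(B[:,1])<130)&(B[:,2]>-200)&(B[:,2]<10))
B=B[m]
for z in range(-200,10,20):
    b=B[(B[:,2]>=z)&(B[:,2]<z+20)]
    if len(b): print(z,len(b),b.min(0).round(0),b.max(0).round(0))
E
```

```text
[  80.87246378    1.21257574 -163.03285677] [[-0.   -0.96 -0.28]
 [ 1.   -0.    0.  ]
 [-0.   -0.28  0.96]]
car 7573 36.78560915250932 ((-187.02256774902344, -0.36678314208984375), (76.25878143310547, 110.49024200439453), 2.3942973613739014)
knob 1061 69.94614411064975 ((-65.81574249267578, 82.50836944580078), (48.03043746948242, 14.215662002563477), 84.94971466064453)
arm 463 32.19930572300905 ((-69.55191040039062, 40.23798370361328), (34.85273361206055, 12.173629760742188), 85.03404235839844)
-200 65 [ -40.  -40. -200.] [   6.   23. -180.]
-180 344 [ -40.  -52. -180.] [  36.   23. -160.]
-160 59 [ -37.  -52. -160.] [  20.    6. -140.]
-140 114 [ -28.  -52. -139.] [  23.   17. -120.]
-120 879 [ -40.  -97. -120.] [  37.   95. -100.]
-100 313 [ -42.  -93. -100.] [ 37.  90. -80.]
-80 38 [-41. -87. -80.] [-12.  85. -65.]
-60 1 [-12.   9. -56.] [-12.   9. -56.]
-20 18 [-15. -11. -19.] [-8.  8. -1.]
```

servo_tool(
  steps=[
    [1, 0.54, 0.35, 0.07, 0.07, 0.11, 0],
    [1, 0.53, 0.35, 0, 0, 0, 0],
    [1, 0.53, 0.35, 0, 0, 0, 0],
    [1, 0.53, 0.35, 0, 0, 0, 0],
    [1, 0.53, 0.35, 0, 0, 0, 0],
    [1, 0.53, 0.35, 0, 0, 0, 0],
    [0, 0, 0, 0, 0, 0, 0],
    [0, 0, 0, 0, 0, 0, 0],
    [0, 0, 0, 0, 0, 0, 0],
    [0, 0, 0, 0, 0, 0, 0],
  ],
)

```text
time: 3.55
position: [542.6, 14.9, 169.3]
tcp_rot: [179.9, 0.4, 83.1]
wrist_force: [0.3, -0.1, 0.1]
opening: 0.005
```

```bash
python3 - <<'E'
from h import *
st(); plan([-45,36,25],0,n=10,g=0)
E
```

```text
t 3.55 S [-50.6  33.1 169.3] err rpy [-0.1 -0.4  0.4] F [-0.1 -0.3  0.1] op 0.01 q [ -7.   4. 103.  -0.  73.   0.]
[[0.05, -0.02, 1.0, 0.01, 0.06, -0.06, 0], [0.04, -0.02, 1.0, 0.0, 0.0, 0.0, 0], [0.04, -0.02, 1.0, 0.0, 0.0, 0.0, 0], [0.04, -0.02, 1.0, 0.0, 0.0, 0.0, 0], [0.04, -0.02, 1.0, 0.0, 0.0, 0.0, 0], [0.02, -0.02, 0.77, 0.0, 0.0, 0.0, 0], [0.0, 0.0, 0.0, 0.0, 0.0, 0.0, 0], [0.0, 0.0, 0.0, 0.0, 0.0, 0.0, 0], [0.0, 0.0, 0.0, 0.0, 0.0, 0.0, 0], [0.0, 0.0, 0.0, 0.0, 0.0, 0.0, 0]]
end [-45.1  36.1  25. ] left deg 0.0
```

servo_tool(
  steps=[
    [0.1, -0.05, 1, 0, 0.06, -0.06, 0],
    [0.05, -0.05, 1, 0, 0, 0, 0],
    [0.05, 0, 1, 0, 0, 0, 0],
    [0, 0, 1, 0, 0, 0, 0],
    [0, 0, 1, 0, 0, 0, 0],
    [0, 0, 0.75, 0, 0, 0, 0],
    [0, 0, 0, 0, 0, 0, 0],
    [0, 0, 0, 0, 0, 0, 0],
    [0, 0, 0, 0, 0, 0, 0],
    [0, 0, 0, 0, 0, 0, 0],
  ],
)

```text
time: 4.38
position: [545.8, 7.6, 31.7]
tcp_rot: [178.9, 0.1, 82.6]
wrist_force: [-0.7, 0.8, -0.1]
opening: 0.002
```

```bash
python3 - <<'E'
from h import *
st(); plan([-71,34,25],0,n=4,g=0,sp=.4)
E
```

```text
t 4.38 S [-57.6  29.1  31.7] err rpy [-1.1 -0.1  0.9] F [ 0.8  0.8 -0.1] op 0.0 q [ -7.  14. 108.  -0.  57.  -0.]
[[-0.4, -0.14, 0.2, 0.18, 0.01, -0.14, 0], [-0.14, -0.05, 0.06, 0.0, 0.0, 0.0, 0], [0.0, 0.0, 0.0, 0.0, 0.0, 0.0, 0], [0.0, 0.0, 0.0, 0.0, 0.0, 0.0, 0]]
end [-71.1  33.9  25.1] left deg 0.0
```

servo_tool(
  steps=[
    [0.4, -0.1, 0, 0.18, 0, -0.14, 0],
    [0.1, -0.05, 0.2, 0, 0, 0, 0],
    [0, 0, 0.15, 0, 0, 0, 0],
    [-0.3, 0, 0, 0, 0, 0, 0],
    [-0.4, 0, 0, 0, 0, 0, 0],
    [-0.4, 0, 0, 0, 0, 0, 0],
    [-0.4, 0, 0, 0, 0, 0, 0],
    [-0.4, 0, 0, 0, 0, 0, 0],
    [0, 0, 0, 0, 0, 0, 0],
    [0, 0, 0, 0, 0, 0, 0],
  ],
)

```text
time: 5.22
position: [540.6, -31.6, 27.2]
tcp_rot: [179.7, 0.1, 83.6]
wrist_force: [-0.1, -0.5, -0.1]
opening: 0.006
```

```bash
python3 - <<'E'
from h import *
st(); plan([-95,41,24],0,n=10,g=0,sp=.4)
np.savez('wrist2.npz',**shot('wrist','wrist2'))
E
```

```text
t 5.22 S [-97.1  29.8  27.2] err rpy [-0.3 -0.1 -0.1] F [-0.5  0.1 -0.1] op 0.01 q [-12.  14. 108.  -0.  57.  -5.]
[[0.08, -0.4, 0.11, 0.06, 0.02, 0.02, 0], [0.01, -0.05, 0.02, 0.0, 0.0, 0.0, 0], [0.0, 0.0, 0.0, 0.0, 0.0, 0.0, 0], [0.0, 0.0, 0.0, 0.0, 0.0, 0.0, 0], [0.0, 0.0, 0.0, 0.0, 0.0, 0.0, 0], [0.0, 0.0, 0.0, 0.0, 0.0, 0.0, 0], [0.0, 0.0, 0.0, 0.0, 0.0, 0.0, 0], [0.0, 0.0, 0.0, 0.0, 0.0, 0.0, 0], [0.0, 0.0, 0.0, 0.0, 0.0, 0.0, 0], [0.0, 0.0, 0.0, 0.0, 0.0, 0.0, 0]]
end [-94.9  41.   23.9] left deg 0.0
```

View pics/wrist2.png

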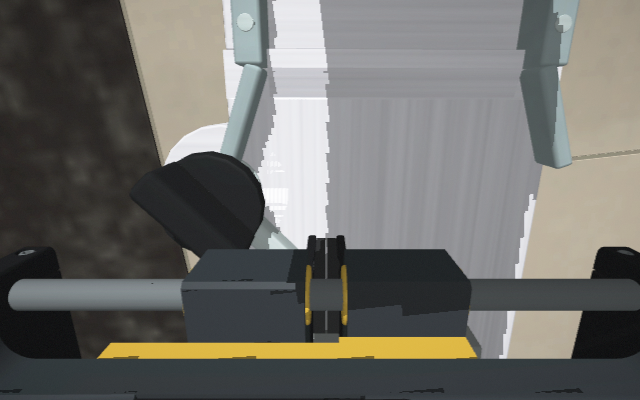

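In the wrist picture the knob at (200,205) has turned by about 45° and the stop arm trails down to (280,235). The push is working, so I'll continue along the arc.

servo_tool(
  steps=[
    [-0.15, -0.3, 0.05, 0, 0, 0, 0],
    [-0.15, -0.3, 0.05, 0, 0, 0, 0],
    [-0.1, -0.3, 0, 0, 0, 0, 0],
    [-0.05, -0.3, 0, 0, 0, 0, 0],
    [0, 0, 0, 0, 0, 0, 0],
    [0, 0, 0, 0, 0, 0, 0],
    [0, 0, 0, 0, 0, 0, 0],
    [0, 0, 0, 0, 0, 0, 0],
    [0, 0, 0, 0, 0, 0, 0],
    [0, 0, 0, 0, 0, 0, 0],
  ],
)

```text
time: 6.1
position: [509.4, -41.8, 26.3]
tcp_rot: [179.2, 0.3, 83.7]
wrist_force: [1.8, -1.5, 0.2]
opening: 0.005
```

```bash
python3 - <<'E'
from h import *
st(); plan([-113,66,24],0,n=10,g=0,sp=.4)
E
```

```text
t 6.1 S [-110.8   59.6   26.3] err rpy [-0.8 -0.3 -0.2] F [-1.3 -2.   0.2] op 0.01 q [-13.  10. 113.  -0.  55.  -7.]
[[-0.09, -0.26, 0.09, 0.14, 0.05, 0.03, 0], [0.0, 0.0, 0.0, 0.0, 0.0, 0.0, 0], [0.0, 0.0, 0.0, 0.0, 0.0, 0.0, 0], [0.0, 0.0, 0.0, 0.0, 0.0, 0.0, 0], [0.0, 0.0, 0.0, 0.0, 0.0, 0.0, 0], [0.0, 0.0, 0.0, 0.0, 0.0, 0.0, 0], [0.0, 0.0, 0.0, 0.0, 0.0, 0.0, 0], [0.0, 0.0, 0.0, 0.0, 0.0, 0.0, 0], [0.0, 0.0, 0.0, 0.0, 0.0, 0.0, 0], [0.0, 0.0, 0.0, 0.0, 0.0, 0.0, 0]]
end [-113.1   66.1   23.9] left deg 0.0
```

servo_tool(
  steps=[
    [0, -0.15, 0.05, 0, 0, 0, 0],
    [0, -0.15, 0, 0, 0, 0, 0],
    [0, -0.15, 0, 0, 0, 0, 0],
    [0, -0.15, 0, 0, 0, 0, 0],
    [0, -0.15, 0, 0, 0, 0, 0],
    [0, -0.15, 0, 0, 0, 0, 0],
    [0, -0.15, 0, 0, 0, 0, 0],
    [0, -0.15, 0, 0, 0, 0, 0],
    [0, -0.15, 0, 0, 0, 0, 0],
    [0, -0.15, 0, 0, 0, 0, 0],
  ],
)

```text
time: 6.93
position: [498.4, -41.1, 32.7]
tcp_rot: [175.4, 0.3, 83.4]
wrist_force: [2.7, 0.4, 4.1]
opening: 0.006
```

```bash
python3 - <<'E'
from h import *
st()
E
```

```text
t 6.93 S [-111.3   70.6   32.7] err rpy [-4.6 -0.3  0.1] F [ 0.7 -2.6  4.1] op 0.01 q [-14.   5. 118.   0.  52.  -7.]
```

servo_tool(
  steps=[
    [0, 0.5, -0.2, 0.7, 0, 0, 0],
    [0, 0.6, -1, 0, 0, 0, 0],
    [-0.3, 0, -1, 0, 0, 0, 0],
    [-0.5, 0, -1, 0, 0, 0, 0],
    [-0.5, 0, -1, 0, 0, 0, 0],
    [-0.5, 0, 0, 0, 0, 0, 0],
    [-0.5, 0, 0, 0, 0, 0, 0],
    [-0.5, 0, 0, 0, 0, 0, 0],
    [-0.5, 0, 0, 0, 0, 0, 0],
    [0, 0, 0, 0, 0, 0, 0],
  ],
)

```text
time: 7.77
position: [501.8, -124.6, 132.5]
tcp_rot: [-178.5, -0.0, 83.6]
wrist_force: [-0.3, -0.2, 0.1]
opening: 0.005
```

```bash
python3 - <<'E'
from h import *
st()
d=shot('wrist','wrist3');P=cloud(d);S=W2S(P.reshape(-1,3)).reshape(P.shape)
for nm,lo,hi,x0,x1,y0,y1 in [('car',30,42,-240,-120,-80,80),('knob',60,76,-110,-30,50,120),('arm',26,38,-140,-94,20,120)]:
    m=(S[...,2]>lo)&(S[...,2]<hi)&(S[...,0]>x0)&(S[...,0]<x1)&(S[...,1]>y0)&(S[...,1]<y1)
    p=S[m]
    if len(p)>5: r=cv2.minAreaRect(p[:,:2].astype(np.float32)); print(nm,len(p),np.median(p[:,2]),r)
E
```

```text
t 7.77 S [-193.9   57.8  132.5] err rpy [ 1.5  0.  -0.1] F [-0.3  0.2  0.1] op 0.0 q [-22.   4. 107.  -0.  70. -16.]
car 13368 36.79343731581935 ((-171.94711303710938, 11.649181365966797), (107.24002838134766, 133.37855529785156), 1.6971124410629272)
knob 1304 69.96246780142747 ((-75.02909851074219, 82.57577514648438), (14.009749412536621, 29.772869110107422), 88.58027648925781)
arm 744 32.21499387162336 ((-109.65606689453125, 83.44866180419922), (11.749544143676758, 31.439722061157227), 88.5316390991211)
```

View pics/wrist3.png

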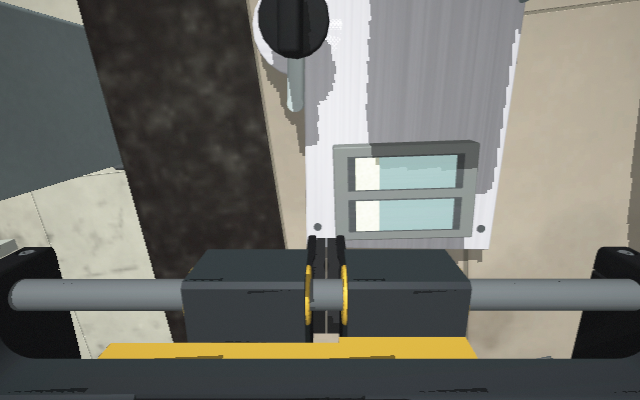

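The wrist picture shows the stop arm beside the deck, at (294,85) and pointing to -x. The cloud fit gives a lock angle of about 1.60 rad, which is the hard stop, and the carrier is unmoved at (405,190). Next I'll go behind the carrier and tilt the tool.

```bash
python3 - <<'E'
from h import *
plan([-285,-25,110],35,n=10,g=.3)
E
```

```text
[[-1.0, 0.91, 0.21, -0.04, 1.0, -0.01, 0.3], [-1.0, 0.89, 0.11, -0.04, 1.0, -0.01, 0.3], [-1.0, 0.88, 0.01, -0.04, 1.0, -0.01, 0.3], [-0.75, 0.66, -0.07, -0.04, 1.0, -0.02, 0.3], [0.0, 0.0, 0.0, -0.05, 1.0, -0.01, 0.3], [0.0, 0.0, 0.0, -0.04, 0.82, -0.01, 0.3], [0.0, 0.0, 0.0, 0.0, 0.0, 0.0, 0.3], [0.0, 0.0, 0.0, 0.0, 0.0, 0.0, 0.3], [0.0, 0.0, 0.0, 0.0, 0.0, 0.0, 0.3], [0.0, 0.0, 0.0, 0.0, 0.0, 0.0, 0.3]]
end [-285.   -24.9  110.1] left deg 0.0
```

servo_tool(
  steps=[
    [-1, 0.9, 0, -0.04, 1, 0, 0.3],
    [-1, 0.9, 0, -0.04, 1, 0, 0.3],
    [-1, 0.9, 0, -0.04, 1, 0, 0.3],
    [-0.75, 0.65, -0.05, -0.04, 1, 0, 0.3],
    [0, 0, 0, -0.04, 1, 0, 0.3],
    [0, 0, 0, 0, 0.8, 0, 0.3],
    [0, 0, 0, 0, 0, 0, 0.3],
    [0, 0, 0, 0, 0, 0, 0.3],
    [0, 0, 0, 0, 0, 0, 0.3],
    [0, 0, 0, 0, 0, 0, 0.3],
  ],
)

```text
time: 8.65
position: [574.5, -216.4, 106.3]
tcp_rot: [-179.0, -37.0, 83.2]
wrist_force: [0.4, 0.2, -0.6]
opening: 0.3
```

```bash
python3 - <<'E'
from h import *
st(); plan([-262,-25,23],35,n=10,g=.3)
E
```

```text
t 8.65 S [-276.8  -24.8  106.3] err rpy [ 1.  37.   0.3] F [ 0.3 -0.4 -0.6] op 0.3 q [-44.  32.  83.  28.  90. -44.]
[[-0.51, 0.02, 1.0, -0.13, -0.33, -0.04, 0.3], [-0.46, 0.0, 1.0, 0.0, 0.0, 0.0, 0.3], [-0.47, 0.0, 1.0, 0.0, 0.0, 0.0, 0.3], [-0.02, 0.0, 0.05, 0.0, 0.0, 0.0, 0.3], [0.0, 0.0, 0.0, 0.0, 0.0, 0.0, 0.3], [0.0, 0.0, 0.0, 0.0, 0.0, 0.0, 0.3], [0.0, 0.0, 0.0, 0.0, 0.0, 0.0, 0.3], [0.0, 0.0, 0.0, 0.0, 0.0, 0.0, 0.3], [0.0, 0.0, 0.0, 0.0, 0.0, 0.0, 0.3], [0.0, 0.0, 0.0, 0.0, 0.0, 0.0, 0.3]]
end [-262.   -24.9   23.1] left deg 0.0
```

servo_tool(
  steps=[
    [-0.5, 0, 0.9, -0.13, -0.33, 0, 0.3],
    [-0.45, 0, 0.9, 0, 0, 0, 0.3],
    [-0.4, 0, 0.8, 0, 0, 0, 0.3],
    [0, 0, 0, 0, 0, 0, 0.3],
    [0, 0, 0, 0, 0, 0, 0.3],
    [0, 0, 0, 0, 0, 0, 0.3],
    [0, 0, 0, 0, 0, 0, 0.3],
    [0, 0, 0, 0, 0, 0, 0.3],
    [0, 0, 0, 0, 0, 0, 0.3],
    [0, 0, 0, 0, 0, 0, 0.3],
  ],
)

```text
time: 9.48
position: [582.4, -201.1, 45.8]
tcp_rot: [179.0, -33.9, 84.6]
wrist_force: [0.3, -0.1, -0.4]
opening: 0.301
```

```bash
python3 - <<'E'
from h import *
st(); plan([-240,-25,24],35,n=10,g=.3,sp=.4)
shot('wrist','wrist4');shot('scene','scene4')
E
```

```text
t 9.48 S [-260.8  -31.    45.8] err rpy [-1.  33.9 -1.1] F [-0.1 -0.3 -0.4] op 0.3 q [-42.  34.  86.  28.  82. -45.]
[[0.07, -0.08, 0.4, 0.06, 0.18, 0.16, 0.3], [0.06, -0.08, 0.4, 0.0, 0.0, 0.0, 0.3], [0.06, -0.08, 0.39, 0.0, 0.0, 0.0, 0.3], [0.0, 0.0, 0.0, 0.0, 0.0, 0.0, 0.3], [0.0, 0.0, 0.0, 0.0, 0.0, 0.0, 0.3], [0.0, 0.0, 0.0, 0.0, 0.0, 0.0, 0.3], [0.0, 0.0, 0.0, 0.0, 0.0, 0.0, 0.3], [0.0, 0.0, 0.0, 0.0, 0.0, 0.0, 0.3], [0.0, 0.0, 0.0, 0.0, 0.0, 0.0, 0.3], [0.0, 0.0, 0.0, 0.0, 0.0, 0.0, 0.3]]
end [-240.  -25.   24.] left deg 0.0
```

View pics/wrist4.png

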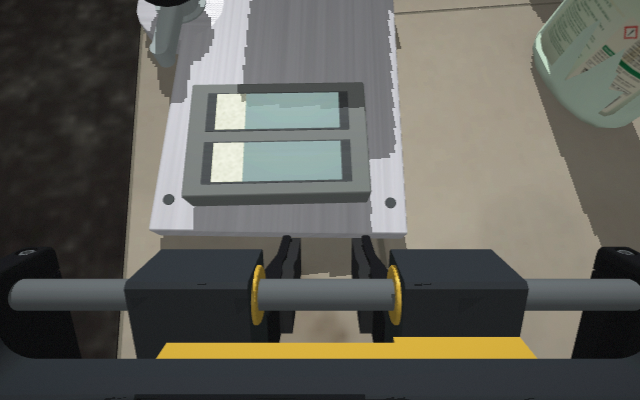

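View pics/scene4.png

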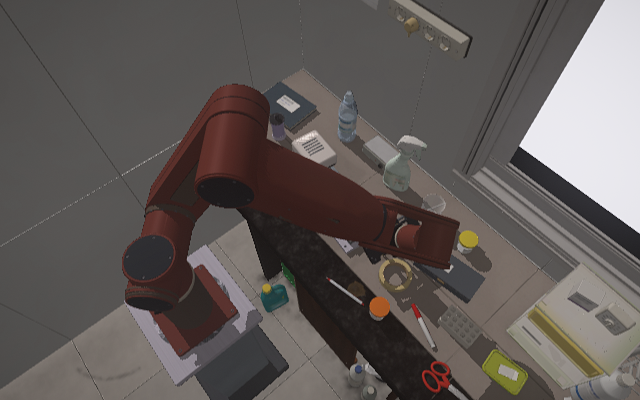

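```bash
python3 - <<'E'
from h import *
P=cloud(dict(np.load('top0.npz')));S=W2S(P.reshape(-1,3))
for z0,z1 in [(40,90),(90,150),(150,220),(220,320)]:
  for x0 in range(-250,200,50):
    m=(S[:,2]>z0)&(S[:,2]<z1)&(S[:,0]>x0)&(S[:,0]<x0+50)&(S[:,1]<-62)&(S[:,1]>-300)
    if m.sum()>3: print(z0,x0,m.sum(),S[m,1].max().round(0))
E
```

```text
40 -200 28 -213.0
40 -150 123 -188.0
40 -100 111 -188.0
40 -50 272 -216.0
40 0 261 -211.0
40 50 92 -211.0
40 100 78 -172.0
40 150 90 -170.0
90 -200 12 -216.0
90 -150 200 -190.0
90 -100 115 -191.0
90 100 116 -173.0
90 150 124 -169.0
150 -200 11 -223.0
150 -150 205 -202.0
150 -100 7 -219.0
150 100 169 -173.0
150 150 204 -172.0
220 -200 116 -221.0
220 -150 299 -201.0
220 -100 9 -212.0
220 100 11 -197.0
220 150 52 -192.0
```

servo_tool(
  steps=[
    [0.05, -0.1, 0.35, 0.06, 0.18, 0.16, 0.3],
    [0, -0.1, 0.35, 0, 0, 0, 0.3],
    [0, -0.05, 0.1, 0, 0, 0, 0.3],
    [0, 0, 0, 0, 0, 0, 0.3],
    [0, 0, 0, 0, 0, 0, 0.3],
    [0, 0, 0, 0, 0, 0, 0.3],
    [0, 0, 0, 0, 0, 0, 0.3],
    [0, 0, 0, 0, 0, 0, 0.3],
    [0, 0, 0, 0, 0, 0, 0.3],
    [0, 0, 0, 0, 0, 0, 0.3],
  ],
)

```text
time: 10.42
position: [576.1, -186.8, 26.9]
tcp_rot: [-179.7, -35.2, 83.2]
wrist_force: [-0.1, 0.5, -0.5]
opening: 0.302
```

```bash
python3 - <<'E'
from h import *
st(); plan([-180,-25,24],35,n=10,g=.3,sp=.3)
E
```

```text
t 10.42 S [-247.3  -23.1   26.9] err rpy [ 0.3 35.2  0.3] F [ 0.5  0.1 -0.5] op 0.3 q [-41.  35.  88.  29.  81. -45.]
[[0.3, 0.01, 0.23, -0.02, -0.03, -0.04, 0.3], [0.3, 0.01, 0.23, 0.0, 0.0, 0.0, 0.3], [0.3, 0.01, 0.23, 0.0, 0.0, 0.0, 0.3], [0.3, 0.01, 0.23, 0.0, 0.0, 0.0, 0.3], [0.3, 0.01, 0.23, 0.0, 0.0, 0.0, 0.3], [0.3, 0.01, 0.23, 0.0, 0.0, 0.0, 0.3], [0.3, 0.01, 0.23, 0.0, 0.0, 0.0, 0.3], [0.04, 0.01, 0.03, 0.0, 0.0, 0.0, 0.3], [0.0, 0.0, 0.0, 0.0, 0.0, 0.0, 0.3], [0.0, 0.0, 0.0, 0.0, 0.0, 0.0, 0.3]]
end [-180.   -25.1   24.1] left deg 0.0
```

servo_tool(
  steps=[
    [0.25, 0, 0.22, 0, 0, 0, 0.3],
    [0.25, 0, 0.2, 0, 0, 0, 0.3],
    [0.25, 0, 0.18, 0, 0, 0, 0.3],
    [0.25, 0, 0.18, 0, 0, 0, 0.3],
    [0.25, 0, 0.18, 0, 0, 0, 0.3],
    [0.25, 0, 0.18, 0, 0, 0, 0.3],
    [0.25, 0, 0.18, 0, 0, 0, 0.3],
    [0.25, 0, 0.18, 0, 0, 0, 0.3],
    [0, 0, 0, 0, 0, 0, 0.3],
    [0, 0, 0, 0, 0, 0, 0.3],
  ],
)

```text
time: 11.25
position: [585.0, -117.9, 25.9]
tcp_rot: [-179.9, -35.0, 83.3]
wrist_force: [0.1, -2.5, -0.4]
opening: 0.299
```

```bash
cat >> h.py <<'E'
def car(name):
    d=shot('wrist',name);P=cloud(d);S=W2S(P.reshape(-1,3)).reshape(P.shape)
    r=manip.outline_of('carrier','wrist')
    if not r: print('no carrier'); return
    print('conf',[round(x['conf'],2) for x in r])
    m=r[0]['region']&(S[...,2]>26)&(S[...,2]<55)
    p=S[m]; b=cv2.minAreaRect(p[:,:2].astype(np.float32)); print('carrier',len(p),'z',np.percentile(p[:,2],[5,50,95]).round(1),np.round(b[0],1),np.round(b[1],1),round(b[2],1),'xr',p[:,0].min().round(1),p[:,0].max().round(1))
E
python3 - <<'E'
from h import *
st(); car('wrist5'); plan([-120,-25,26],35,n=10,g=.3,sp=.4)
E
```

```text
t 11.25 S [-177.9  -24.1   25.9] err rpy [ 0.1 35.   0.2] F [-2.5 -0.4 -0.4] op 0.3 q [-36.  32.  93.  31.  77. -42.]
conf [0.68]
carrier 27470 z [35.3 36.8 38. ] [-133.3    2.2] [ 79.2 110.1] 7.0 xr -176.1 -87.7
[[0.4, 0.01, 0.28, -0.01, -0.01, -0.02, 0.3], [0.4, 0.01, 0.28, 0.0, 0.0, 0.0, 0.3], [0.4, 0.01, 0.28, 0.0, 0.0, 0.0, 0.3], [0.4, 0.0, 0.28, 0.0, 0.0, 0.0, 0.3], [0.31, 0.0, 0.21, 0.0, 0.0, 0.0, 0.3], [0.0, 0.0, 0.0, 0.0, 0.0, 0.0, 0.3], [0.0, 0.0, 0.0, 0.0, 0.0, 0.0, 0.3], [0.0, 0.0, 0.0, 0.0, 0.0, 0.0, 0.3], [0.0, 0.0, 0.0, 0.0, 0.0, 0.0, 0.3], [0.0, 0.0, 0.0, 0.0, 0.0, 0.0, 0.3]]
end [-120.1  -24.9   26.1] left deg 0.0
```

View pics/wrist5.png

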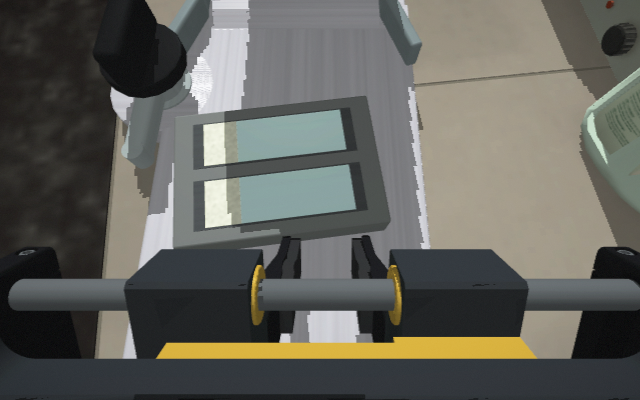

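The wrist view shows the carrier at (283,170), turned about 7° CCW because I push off centre. I'll back off, open the fingers wider and push on the centre line to square it.

servo_tool(
  steps=[
    [-0.5, 0, -0.35, 0, 0, 0, 0.6],
    [-0.3, 0, -0.22, 0, 0, 0, 0.6],
    [0, -0.5, 0, 0, 0, 0, 0.6],
    [0, -0.5, 0, 0, 0, 0, 0.6],
    [0, 0, 0, 0, 0, 0, 0.6],
    [0, 0, 0, 0, 0, 0, 0.6],
    [0, 0, 0, 0, 0, 0, 0.6],
    [0, 0, 0, 0, 0, 0, 0.6],
    [0, 0, 0, 0, 0, 0, 0.6],
    [0, 0, 0, 0, 0, 0, 0.6],
  ],
)

```text
time: 12.18
position: [557.9, -149.2, 26.0]
tcp_rot: [-180.0, -35.0, 83.1]
wrist_force: [-0.6, -0.1, -0.7]
opening: 0.598
```

```bash
python3 - <<'E'
from h import *
st(); plan([-120,3,25],35,n=10,g=.6,sp=.3)
E
```

```text
t 12.18 S [-211.9   -0.7   26. ] err rpy [ 0.  35.   0.4] F [-0.2  0.6 -0.7] op 0.6 q [-40.  31.  94.  30.  78. -45.]
[[0.3, -0.02, 0.22, 0.04, 0.0, -0.06, 0.6], [0.3, -0.01, 0.21, 0.0, 0.0, 0.0, 0.6], [0.3, -0.02, 0.22, 0.0, 0.0, 0.0, 0.6], [0.3, -0.01, 0.21, 0.0, 0.0, 0.0, 0.6], [0.3, -0.02, 0.22, 0.0, 0.0, 0.0, 0.6], [0.3, -0.01, 0.21, 0.0, 0.0, 0.0, 0.6], [0.3, -0.02, 0.22, 0.0, 0.0, 0.0, 0.6], [0.3, -0.01, 0.21, 0.0, 0.0, 0.0, 0.6], [0.3, -0.02, 0.22, 0.0, 0.0, 0.0, 0.6], [0.29, -0.01, 0.2, 0.0, 0.0, 0.0, 0.6]]
end [-120.     3.    25.1] left deg 0.0
```

servo_tool(
  steps=[
    [0.3, 0, 0.22, 0, 0, -0.06, 0.6],
    [0.3, 0, 0.21, 0, 0, 0, 0.6],
    [0.3, -0.02, 0.22, 0, 0, 0, 0.6],
    [0.3, 0, 0.21, 0, 0, 0, 0.6],
    [0.3, -0.02, 0.21, 0, 0, 0, 0.6],
    [0.3, 0, 0.21, 0, 0, 0, 0.6],
    [0.3, 0, 0.21, 0, 0, 0, 0.6],
    [0.25, 0, 0.18, 0, 0, 0, 0.6],
    [0, 0, 0, 0, 0, 0, 0.6],
    [0, 0, 0, 0, 0, 0, 0.6],
  ],
)

```text
time: 13.02
position: [566.5, -67.6, 25.7]
tcp_rot: [179.7, -34.9, 83.8]
wrist_force: [0.8, -0.6, -0.1]
opening: 0.597
```

```bash
python3 - <<'E'
from h import *
st(); car('wrist6'); plan([-60,0,27],35,n=10,g=.6,sp=.3)
E
```

```text
t 13.02 S [-129.9   -0.    25.7] err rpy [-0.3 34.9 -0.3] F [-0.5 -0.9 -0.1] op 0.6 q [-33.  28.  99.  32.  73. -42.]
conf [0.72]
carrier 27611 z [35.3 36.8 38. ] [-84.5  -1.3] [ 78.6 110.7] 0.0 xr -123.9 -45.2
[[0.3, 0.0, 0.2, 0.03, 0.01, 0.03, 0.6], [0.3, 0.0, 0.2, 0.0, 0.0, 0.0, 0.6], [0.3, 0.0, 0.2, 0.0, 0.0, 0.0, 0.6], [0.3, 0.0, 0.2, 0.0, 0.0, 0.0, 0.6], [0.3, 0.0, 0.2, 0.0, 0.0, 0.0, 0.6], [0.3, 0.0, 0.21, 0.0, 0.0, 0.0, 0.6], [0.3, 0.0, 0.2, 0.0, 0.0, 0.0, 0.6], [0.24, 0.0, 0.16, 0.0, 0.0, 0.0, 0.6], [0.0, 0.0, 0.0, 0.0, 0.0, 0.0, 0.6], [0.0, 0.0, 0.0, 0.0, 0.0, 0.0, 0.6]]
end [-60.    0.   27.1] left deg 0.0
```

View pics/wrist6.png

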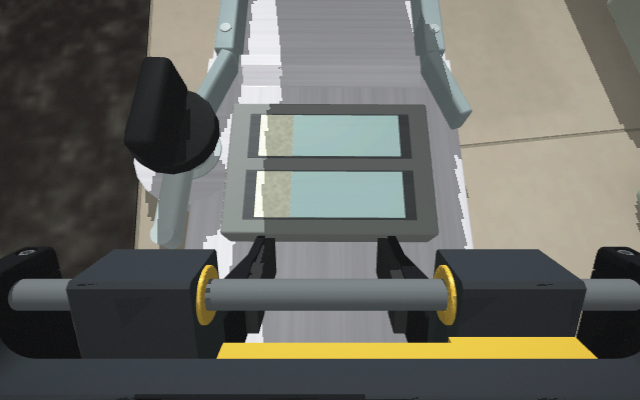

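The carrier is square (0°) at (330,170), y about -1, with the rails ahead of it. I'll keep pushing.

servo_tool(
  steps=[
    [0.3, 0, 0.2, 0, 0, 0.03, 0.6],
    [0.3, 0, 0.2, 0, 0, 0, 0.6],
    [0.3, 0, 0.2, 0, 0, 0, 0.6],
    [0.3, 0, 0.2, 0, 0, 0, 0.6],
    [0.3, 0, 0.2, 0, 0, 0, 0.6],
    [0.3, 0, 0.2, 0, 0, 0, 0.6],
    [0.3, 0, 0.2, 0, 0, 0, 0.6],
    [0, 0, 0, 0, 0, 0, 0.6],
    [0, 0, 0, 0, 0, 0, 0.6],
    [0, 0, 0, 0, 0, 0, 0.6],
  ],
)

```text
time: 13.95
position: [574.4, 0.9, 26.9]
tcp_rot: [179.8, -34.9, 83.5]
wrist_force: [-0.3, -1.8, -0.6]
opening: 0.595
```

```bash
python3 - <<'E'
from h import *
st(); car('wrist7'); plan([-60,0,27],35,n=10,g=.6,sp=.3)
E
```

```text
t 13.95 S [-61.   -0.1  26.9] err rpy [-0.2 34.9  0. ] F [-1.8  0.1 -0.6] op 0.6 q [-27.  25. 102.  35.  70. -38.]
conf [0.83]
carrier 28745 z [36.2 39.7 42.9] [-12.8  -2.8] [ 84.6 119.5] 2.6 xr -55.0 32.2
[[0.05, 0.0, 0.03, 0.03, 0.01, -0.01, 0.6], [0.0, 0.0, 0.0, 0.0, 0.0, 0.0, 0.6], [0.0, 0.0, 0.0, 0.0, 0.0, 0.0, 0.6], [0.0, 0.0, 0.0, 0.0, 0.0, 0.0, 0.6], [0.0, 0.0, 0.0, 0.0, 0.0, 0.0, 0.6], [0.0, 0.0, 0.0, 0.0, 0.0, 0.0, 0.6], [0.0, 0.0, 0.0, 0.0, 0.0, 0.0, 0.6], [0.0, 0.0, 0.0, 0.0, 0.0, 0.0, 0.6], [0.0, 0.0, 0.0, 0.0, 0.0, 0.0, 0.6], [0.0, 0.0, 0.0, 0.0, 0.0, 0.0, 0.6]]
end [-59.9  -0.1  27. ] left deg 0.0
```

View pics/wrist7.png

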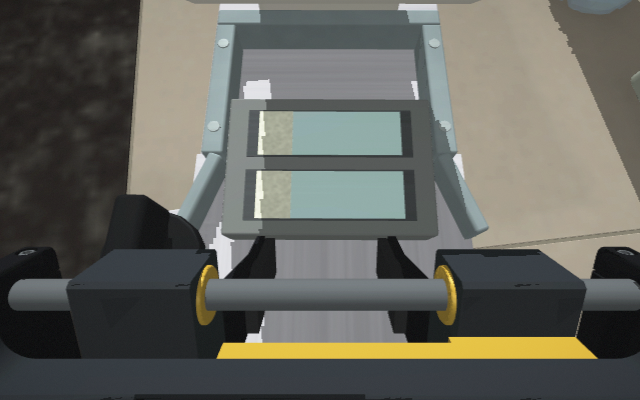

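The carrier is between the rails with its front over the lip, from (230,100) to (435,235). Now I'll shift the tool to y = -22 so the gripper body clears the knob, with a narrower opening so the fingers clear the pocket flanks.

servo_tool(
  steps=[
    [-0.4, 0, -0.28, 0, -0.25, 0, 0.4],
    [0, 0.45, 0, 0, -0.25, 0, 0.4],
    [0, 0.4, 0, 0, 0, 0, 0.4],
    [0, 0, 0, 0, 0, 0, 0.4],
    [0, 0, 0, 0, 0, 0, 0.4],
    [0, 0, 0, 0, 0, 0, 0.4],
    [0, 0, 0, 0, 0, 0, 0.4],
    [0, 0, 0, 0, 0, 0, 0.4],
    [0, 0, 0, 0, 0, 0, 0.4],
    [0, 0, 0, 0, 0, 0, 0.4],
  ],
)

```text
time: 14.88
position: [591.6, -15.7, 25.9]
tcp_rot: [-179.8, -32.0, 83.1]
wrist_force: [-0.2, -0.1, -1.1]
opening: 0.401
```

```bash
python3 - <<'E'
from h import *
st(); plan([-35,-22,28],32,n=10,g=.4,sp=.25)
E
```

```text
t 14.88 S [-75.6 -19.   25.9] err rpy [ 0.2 32.   0.4] F [-0.1  0.1 -1.1] op 0.4 q [-26.  27.  99.  32.  70. -35.]
[[0.25, 0.02, 0.14, 0.01, 0.0, -0.06, 0.4], [0.25, 0.02, 0.14, 0.0, 0.0, 0.0, 0.4], [0.25, 0.02, 0.14, 0.0, 0.0, 0.0, 0.4], [0.25, 0.02, 0.14, 0.0, 0.0, 0.0, 0.4], [0.25, 0.02, 0.13, 0.0, 0.0, 0.0, 0.4], [0.17, 0.02, 0.1, 0.0, 0.0, 0.0, 0.4], [0.0, 0.0, 0.0, 0.0, 0.0, 0.0, 0.4], [0.0, 0.0, 0.0, 0.0, 0.0, 0.0, 0.4], [0.0, 0.0, 0.0, 0.0, 0.0, 0.0, 0.4], [0.0, 0.0, 0.0, 0.0, 0.0, 0.0, 0.4]]
end [-35.  -22.1  27.9] left deg 0.0
```

servo_tool(
  steps=[
    [0.25, 0.05, 0.14, 0, 0, -0.06, 0.4],
    [0.25, 0.03, 0.14, 0, 0, 0, 0.4],
    [0.25, 0.02, 0.14, 0, 0, 0, 0.4],
    [0.25, 0, 0.14, 0, 0, 0, 0.4],
    [0.25, 0, 0.13, 0, 0, 0, 0.4],
    [0.1, 0, 0.05, 0, 0, 0, 0.4],
    [0, 0, 0, 0, 0, 0, 0.4],
    [0, 0, 0, 0, 0, 0, 0.4],
    [0, 0, 0, 0, 0, 0, 0.4],
    [0, 0, 0, 0, 0, 0, 0.4],
  ],
)

```text
time: 15.72
position: [599.0, 27.0, 28.4]
tcp_rot: [179.9, -32.0, 83.6]
wrist_force: [0.5, -0.9, 0.6]
opening: 0.399
```

```bash
python3 - <<'E'
from h import *
st(); car('wrist8'); plan([-8,-22,28],32,n=10,g=.4,sp=.2)
E
```

```text
t 15.72 S [-32.3 -21.6  28.4] err rpy [-0.1 32.  -0.1] F [-0.8 -0.6  0.6] op 0.4 q [-22.  26. 100.  33.  68. -33.]
conf [0.89]
carrier 27731 z [32.7 39.4 44.2] [14.  -1.9] [ 77.4 110. ] 0.1 xr -24.8 52.7
[[0.2, 0.0, 0.13, 0.01, 0.01, 0.02, 0.4], [0.2, 0.01, 0.13, 0.0, 0.0, 0.0, 0.4], [0.2, 0.0, 0.13, 0.0, 0.0, 0.0, 0.4], [0.2, 0.01, 0.13, 0.0, 0.0, 0.0, 0.4], [0.02, 0.0, 0.01, 0.0, 0.0, 0.0, 0.4], [0.0, 0.0, 0.0, 0.0, 0.0, 0.0, 0.4], [0.0, 0.0, 0.0, 0.0, 0.0, 0.0, 0.4], [0.0, 0.0, 0.0, 0.0, 0.0, 0.0, 0.4], [0.0, 0.0, 0.0, 0.0, 0.0, 0.0, 0.4], [0.0, 0.0, 0.0, 0.0, 0.0, 0.0, 0.4]]
end [ -8.  -22.1  28. ] left deg 0.0
```

View pics/wrist8.png

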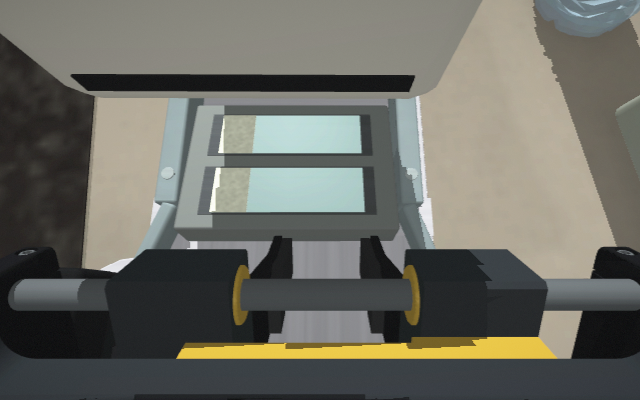

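The carrier sits squarely between the pocket flanks, from (185,105) to (400,235), with its rear edge at x about -25. I'll make the final push, about 27 mm.

servo_tool(
  steps=[
    [0.2, 0, 0.13, 0, 0, 0, 0.4],
    [0.2, 0, 0.13, 0, 0, 0, 0.4],
    [0.2, 0, 0.13, 0, 0, 0, 0.4],
    [0.2, 0, 0.13, 0, 0, 0, 0.4],
    [0, 0, 0, 0, 0, 0, 0.4],
    [0, 0, 0, 0, 0, 0, 0.4],
    [0, 0, 0, 0, 0, 0, 0.4],
    [0, 0, 0, 0, 0, 0, 0.4],
    [0, 0, 0, 0, 0, 0, 0.4],
    [0, 0, 0, 0, 0, 0, 0.4],
  ],
)

```text
time: 16.65
position: [601.7, 52.9, 27.6]
tcp_rot: [179.9, -32.0, 83.6]
wrist_force: [-0.2, -0.5, 0.1]
opening: 0.393
```

```bash
python3 - <<'E'
from h import *
st(); car('wrist9'); plan([-4,-22,28],32,n=10,g=.4,sp=.2)
E
```

```text
t 16.65 S [ -6.2 -21.3  27.6] err rpy [-0.1 32.  -0.1] F [-0.5  0.1  0.1] op 0.39 q [-20.  26. 100.  34.  66. -31.]
conf [0.64]
carrier 10410 z [31.7 39.4 40.7] [12.6 -1.8] [109.9  25.7] 90.0 xr -0.3 25.5
[[0.08, 0.03, 0.03, 0.0, 0.0, 0.01, 0.4], [0.0, 0.0, 0.0, 0.0, 0.0, 0.0, 0.4], [0.0, 0.0, 0.0, 0.0, 0.0, 0.0, 0.4], [0.0, 0.0, 0.0, 0.0, 0.0, 0.0, 0.4], [0.0, 0.0, 0.0, 0.0, 0.0, 0.0, 0.4], [0.0, 0.0, 0.0, 0.0, 0.0, 0.0, 0.4], [0.0, 0.0, 0.0, 0.0, 0.0, 0.0, 0.4], [0.0, 0.0, 0.0, 0.0, 0.0, 0.0, 0.4], [0.0, 0.0, 0.0, 0.0, 0.0, 0.0, 0.4], [0.0, 0.0, 0.0, 0.0, 0.0, 0.0, 0.4]]
end [ -4.1 -22.1  28. ] left deg 0.0
```

View pics/wrist9.png

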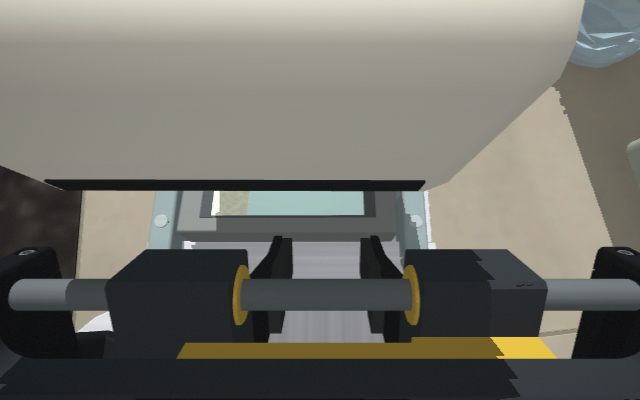

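The rear is still on the lip: its top is at z about 40 and its edge at x about 0. It needs a few mm more.

servo_tool(
  steps=[
    [0.07, 0, 0.03, 0, 0, 0, 0.4],
    [0.05, 0, 0.03, 0, 0, 0, 0.4],
    [0, 0, 0, 0, 0, 0, 0.4],
    [0, 0, 0, 0, 0, 0, 0.4],
    [0, 0, 0, 0, 0, 0, 0.4],
    [0, 0, 0, 0, 0, 0, 0.4],
    [0, 0, 0, 0, 0, 0, 0.4],
    [0, 0, 0, 0, 0, 0, 0.4],
    [0, 0, 0, 0, 0, 0, 0.4],
    [0, 0, 0, 0, 0, 0, 0.4],
  ],
)

```text
time: 17.58
position: [602.0, 56.9, 28.1]
tcp_rot: [180.0, -32.0, 83.6]
wrist_force: [-0.6, 0.3, -0.4]
opening: 0.402
```

```bash
python3 - <<'E'
from h import *
st(); car('wrist10')
E
```

```text
t 17.58 S [ -2.2 -21.2  28.1] err rpy [-0.  32.  -0.1] F [ 0.2  0.7 -0.4] op 0.4 q [-20.  25. 101.  34.  66. -31.]
conf [0.85]
carrier 6976 z [31.  32.6 34. ] [13. -2.] [ 17.7 109.6] 0.1 xr 4.1 21.9
```

View pics/wrist10.png

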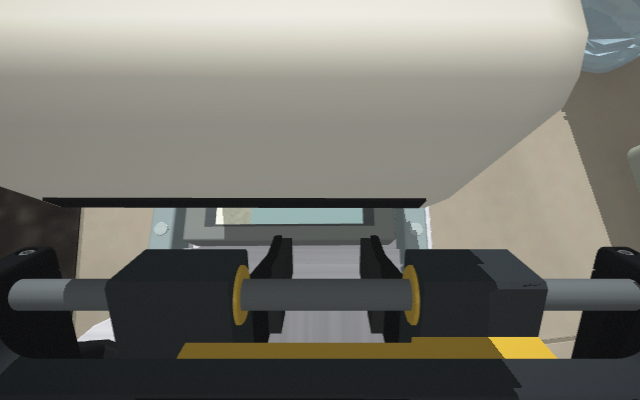

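The carrier has dropped. Its top is flat at z 32.6 and its rear edge is at x about 4. I'll retreat straight back, then lift and check.

servo_tool(
  steps=[
    [-0.4, 0, -0.28, 0, 0, 0, 0.4],
    [-0.6, 0, -0.45, 0, 0, 0, 0.4],
    [-0.6, 0, -0.45, 0, 0, 0, 0.4],
    [-0.6, 0, -0.45, 0, 0, 0, 0.4],
    [-0.7, 0, -0.6, 0, 0, 0, 0.4],
    [-0.7, 0, -0.7, 0, 0, 0, 0.4],
    [-0.6, 0, -0.8, 0, 0, 0, 0.4],
    [-0.6, 0, -0.8, 0, 0, 0, 0.4],
    [0, 0, 0, 0, 0, 0, 0.4],
    [0, 0, 0, 0, 0, 0, 0.4],
  ],
)

```text
time: 18.52
position: [580.5, -117.6, 61.4]
tcp_rot: [-180.0, -31.9, 83.6]
wrist_force: [0.2, -0.1, 0.1]
opening: 0.401
```

```bash
python3 - <<'E'
from h import *
st(); car('wrist11'); shot('top','top11'); shot('scene','scene11')
d=manip.get_image('wrist');S=W2S(cloud(d).reshape(-1,3))
for nm,lo,hi,x0,x1,y0,y1 in [('knob',60,76,-110,-30,50,120),('arm',26,38,-140,-94,60,120)]:
    m=(S[...,2]>lo)&(S[...,2]<hi)&(S[...,0]>x0)&(S[...,0]<x1)&(S[...,1]>y0)&(S[...,1]<y1); p=S[m]
    if len(p)>5: print(nm,cv2.minAreaRect(p[:,:2].astype(np.float32)))
for c in ['scene','top']:
  for q in ['stain_jar','specimen_cup_a','tube_rack']:
    print(c,q,[(np.round(r['centre'],0).tolist(),round(r['conf'],2)) for r in manip.spot_in(q,c)][:1])
E
```

```text
t 18.52 S [-178.1  -19.6   61.4] err rpy [ 0.  31.9 -0.1] F [-0.1 -0.2  0.1] op 0.4 q [-35.  27.  94.  28.  77. -39.]
conf [0.6]
carrier 2644 z [27.  32.  33.4] [ 9.4 -1.7] [109.6  13.4] 89.8 xr 2.8 16.2
knob ((-66.49099731445312, 82.10678100585938), (14.721022605895996, 48.35677719116211), 88.70704650878906)
arm ((-110.14632415771484, 83.20198822021484), (12.540515899658203, 32.496036529541016), 88.24774169921875)
scene stain_jar [([605.0, 353.0, 84.0], 0.75)]
scene specimen_cup_a [([409.0, -376.0, 64.0], 0.72)]
scene tube_rack []
top stain_jar [([599.0, 358.0, 93.0], 0.93)]
top specimen_cup_a []
top tube_rack [([481.0, 411.0, 34.0], 0.86)]
```

View pics/wrist11.png

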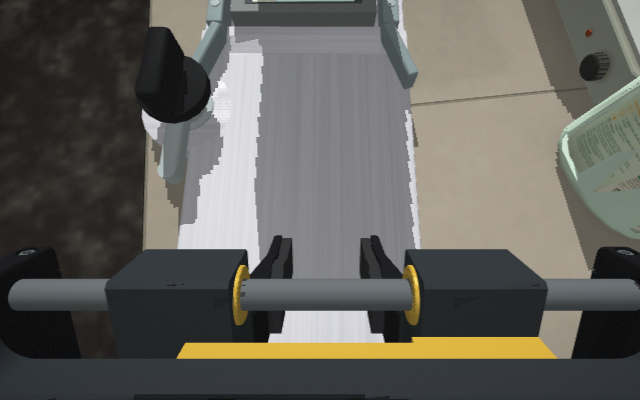

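The deck is empty and the arm is beside it, at (170,150). The carrier's rear edge sits level behind the lip at (310,12). The robot touches nothing, so I'll hand in.

```bash
python3 -c "
from plant import manip
print(manip.job_done())"
```

```text
the job is handed in; nothing more can be done
None
```

The lock is open, the carrier is seated flat in the pocket, and I handed the job in at about 19 s. The hand-in gave no verdict.

- **Lock:** I turned it clockwise to its hard stop by sweeping the stop arm with the shut fingertips, not by gripping the knob. The wide gripper body could have met the head had I gripped the knob. The last camera fit gives about 1.6 rad, and it still read that after the push, with the arm beside the deck.
- **Carrier:** I slid it along the deck and over the lip with the tool tilted 32–35°. An off-centre first push turned it about 7°, so I backed off and squared it. At the last check its top was level at z ≈ 32 mm and its rear edge at x ≈ 3–4 mm. That puts its centre near x 41–42, y −2, against a target of x 41, y 0 within 5 mm.
- **Bystanders:** The jar, cup and rack were found where they started, within the networks' accuracy. Each was compared in only one view, because the other view missed it at the start or at the end.
- **Contact:** No force reading went above about 5 N, though forces were read only at the end of each move. At the end the robot was clear of everything.

One moment did not go as expected. At the lock's stop the finger rose about 6 mm and the tool tilted about 5°. I backed off at once and found the lock already fully open.

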